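Feel along the contact studs of the station radio

TASK

Check the sprung contacts of the radio: follow the arc of five brass studs with your closed fingertips, starting from the end where the brass plug stands, and touch each stud in turn from above so that it dips visibly (a few millimetres, never down to its stop) and springs back before you go on. Travel along the arc from stud to stud with the fingertips within about 20 mm of the stud tops. Grasp nothing, leave the knob and everything standing about where they are, and finish with the hand clear.

Things in the scene. Friction and masses are not known exactly. Their poses are not given: they have to be found in the camera images.
- chassis: fixed ivory bakelite radio chassis, a box 220 (x) x 300 (y) x 70 mm high with a flat panel on top. Origin: centre of its underside, z up. Knob axis at x = -45, y = 0 mm. The five studs stand on an arc of 95 mm radius about it, 30 degrees (49 mm) apart: stud_a at the +y end, stud_c in the middle (towards +x), stud_e at the -y end, joined by a thin black line on the panel
- stud_a_top (a point): centre of the flat top of the sprung brass contact stud at the +y end of the arc (14 mm diameter, top 16 mm above the panel and 86 mm above the table when up); moves with the stud; axes as the chassis's
- stud_b_top (a point): centre of the flat top of the sprung brass contact stud second from the +y end (14 mm diameter, top 16 mm above the panel and 86 mm above the table when up); moves with the stud; axes as the chassis's
- stud_c_top (a point): centre of the flat top of the sprung brass contact stud in the middle of the arc (14 mm diameter, top 16 mm above the panel and 86 mm above the table when up); moves with the stud; axes as the chassis's
- stud_d_top (a point): centre of the flat top of the sprung brass contact stud second from the -y end (14 mm diameter, top 16 mm above the panel and 86 mm above the table when up); moves with the stud; axes as the chassis's
- stud_e_top (a point): centre of the flat top of the sprung brass contact stud at the -y end of the arc (14 mm diameter, top 16 mm above the panel and 86 mm above the table when up); moves with the stud; axes as the chassis's
- stud_a (a joint): how far that stud is pushed down, m: 0 up, 0.012 at its stop. Spring: about 1 N starts it, 0.5 N more per mm, 7 N at the stop; it springs back by itself. A side push does not dip it, so be just above its top before moving across
- stud_b (a joint): the same for stud_b
- stud_c (a joint): the same for stud_c
- stud_d (a joint): the same for stud_d
- stud_e (a joint): the same for stud_e
- knob_mark (a point): outer end of the white line on top of the large ribbed black knob (72 mm diameter at its skirt, 34 mm tall, turns easily about its vertical axis); the mark is 26 mm from the axis, 104 mm above the table
- plug: loose brass plug standing on the panel near one end of the arc, about 65 mm from the end stud: 26 mm wide foot, 12 mm stem, 48 mm tall; origin at the centre of its underside. It shows the end to start from
- valve: loose spare valve with amber glass bulb on a black base, 37 mm diameter, 57 mm tall, standing on the panel near the other end of the arc; origin at the centre of its underside
- coil: loose copper coil former with black flanges, 38 mm diameter, 42 mm tall, standing at the far left (+x, +y) corner of the panel; origin at the centre of its underside
- meter: grey steel meter case 100 x 140 x 100 mm high on the table right of the radio; origin at the centre of its underside
- mug: white mug, 80 mm diameter, 85 mm tall, on the table left of the radio; origin at the centre of its underside
- tin: small tin, 60 mm diameter, 60 mm tall, on the table right of the radio; origin at the centre of its underside
Things that resemble listed ones, but are neither listed nor needed, are in the scene too. What is shaped like the meter but blue or green is not meant.

How it is judged:
By the outcome, as a careful person would: the job done as asked, in the order asked, and still so for the second after the job is handed in, with the robot touching nothing.
It also fails if it takes over 51 s, if anything falls off the work surface, if the arm or the gripper's body presses on something with over 40 N, if the wrist force passes 120 N, or if a joint passes its speed limit or range.

ROBOT

A 6-joint arm with a two-finger parallel gripper is mounted at the origin on the work surface. World frame = base frame: x ahead of the robot, y to its left, z up, the work surface at z = 0. Lengths are in m, angles in rad, forces in N, time in s.
With the tool pointing down it reaches from about 0.35 to 0.775 m from the base axis. Payload 5.5 kg.
Tool frame: the origin (TCP) lies between the finger pads; the fingertips stand 19 mm ahead of it and the grasp point (between the pads) is the TCP (env.tcp_to_tips is the distance from the TCP to the fingertips, in m); z points along the fingers, y is the direction in which the jaws open and shut (so a half turn about z gives the same grasp; the last joint's range is limited). The gripper opens to 85 mm and grips with 20 to 120 N. Pads are 22 mm wide; open, the fingers measure 114 mm over their backs; the gripper's body (76 mm by 85 mm) begins 54 mm behind the grasp point. The pads swing forward as they close: fully open they stand 13 mm farther back than shut.
Start: joints at [0.966, 0.313, 0.046, 1.304, 0, 1.431], TCP at [0.258, 0.514, 0.25] pointing down, gripper open.
Joint ranges: [-2.76, 2.76], [-0.86, 1.69], [-1.03, 1.26], [-2.2, 2.34], [-1.47, 1.5], [-3.14, 3.14]. Speed limits (rad/s): [2.57, 2.57, 3.14, 3.14, 3.14, 3.14].

INTERFACE

Orientations are given as a unit quaternion [w, x, y, z].
In Python, from workcell import env, eyes, job gives the robot as it stands. The module is installed in compiled form; this text tells all that it offers.
- The arm moves only by the tool move_arm, never from a script. Its argument "commands" is a list of rows, each a list of 3 entries, a list of its own where there are three numbers: the shift along the world's x, y, z as a fraction of full scale, then the turn, a rotation vector about the world's x, y, z as a fraction of full scale, then the gripper command: -1 is shut, 1 is fully open, values between are in proportion. In form: [[[x, y, z], [wx, wy, wz], gripper], ...]. A call has 1 to 5 rows; each row shifts and turns the commanded pose from where the row before left it; what a row does not reach is not made up. Full scale, the value 1, is 0.04 m for a shift and 8 degrees for a turn. A row lasts 1/10 s, in which the tool goes at most 50 mm and 8.59 degrees, less where a joint would pass 70% of its speed; a pose out of reach is approached as far as the arm can. A call with a number of a shift or a turn outside -1 to 1 is refused whole. A call with a gripper value outside its range is refused whole. The fingers move at their own pace and stop on an object; "newtons" is the grip in N (left out, the last holds). Time passes only in rows, so rows that do not move let the fingers close. It gives the time, the measured TCP pose, the force and the opening at its end, in the units of the state.
- env.get_state(): the state, without advancing time (a new reading comes with each control period).
- eyes.read_camera(name): name is "side" or "top"; returns a dict with "frame" (480x640x3 uint8, red, green, blue), "mtx" (3x3 intrinsics, pixels), "k1" (the pictures are not rectified: a ray, as slopes to the right and down, at radius r is drawn at 1 + k1 r^2 times it, then the intrinsics apply), "camera_from_world" (4x4, takes a point from world to camera coordinates). Camera axes: x right, y down, z forward; pixel columns grow to the right and rows downward; lengths in m; the calibration is good to about 2 mm. A picture is of the moment at which its call begins. There is no depth.
- job.hand_in(): hands the job in, once; it reports no verdict.
The state is a dict: "clock": time; "joint_pos": joint angles; "qvel": joint speeds; "tau": joint torques, N m; "tcp_pos": TCP position; "orientation": TCP orientation; "wrist_force": force on the tool from outside, world axes, zero at the start; "ft_torque": the same for the moment, N m; "finger_gap": finger opening in m.
Only numpy, scipy, OpenCV 4.12 (cv2) and the standard library are available. Lean on these libraries where they do the work, as an engineer would, in place of code of your own. Each camera call takes 0.05 s, during which the arm holds its last target.

## Working session

There is one attempt and no reset: what is moved stays moved. The work goes in short steps, Python scripts to look and compute and a tool call to move; the robot and the scene stay as the last step left them, time stands still between calls to the robot, and variables do not carry over. Pictures are saved under pics/ and viewed, and the job is handed in when it is done.

Besides the shell and the picture viewer there is one more tool, called by a JSON object that holds its "fn" and its "kwargs", one argument or row to a line. move_arm: Moves the arm, as the interface text tells. Its arguments: {"type":"object","properties":{"commands":{"type":"array","items":{"type":"array"}},"newtons":{"type":"number"}},"required":["commands"]}

```bash
mkdir -p pics
python3 - <<'E'
from workcell import env, eyes, job
import cv2
for n in("top","side"):
    c=eyes.read_camera(n); cv2.imwrite(f"pics/{n}0.png",c["frame"][:,:,::-1]); print(n,c["mtx"],c["k1"],c["camera_from_world"])
print(env.get_state(),env.tcp_to_tips)
E
```

```text
top [[447.30423227   0.         316.67144394]
 [  0.         447.30423227 243.03242121]
 [  0.           0.           1.        ]] 0.01895439284231317 [[-0.02952651 -0.9993355  -0.02137159 -0.05528561]
 [-0.98051238  0.03311165 -0.19364681  0.57043405]
 [ 0.19422578  0.01523739 -0.9808385   1.24591782]
 [ 0.          0.          0.          1.        ]]
side [[486.4724693    0.         318.88466021]
 [  0.         486.4724693  240.1941995 ]
 [  0.           0.           1.        ]] -0.0696420991118623 [[ 0.91142705 -0.41101653  0.01913487 -0.56620724]
 [-0.25275352 -0.59596368 -0.76219614  0.17703887]
 [ 0.3246789   0.68984977 -0.64706329  1.06489605]
 [ 0.          0.          0.          1.        ]]
{'clock': 0.1, 'joint_pos': array([ 9.66415349e-01,  3.13903340e-01,  4.50845540e-02,  1.30357190e+00,
       -6.72471706e-06,  1.43120153e+00]), 'qvel': array([ 0.00154904, -0.00178794,  0.00269681,  0.00167754, -0.00102488,
        0.00011836]), 'tau': array([ 2.91434189e-03, -4.81725025e+01,  2.99244618e+01,  1.27468945e-02,
       -6.03873900e-05,  1.64893942e-05]), 'tcp_pos': array([0.25750159, 0.51365223, 0.24950721]), 'orientation': array([-2.86617634e-04,  2.30306863e-01,  9.73117728e-01, -7.43881700e-04]), 'wrist_force': array([-0.08789837, -0.71991013,  0.39201589]), 'ft_torque': array([ 0.03051142, -0.01127402, -0.0054556 ]), 'finger_gap': 0.08549086553819384} 0.019
```

View pics/top0.png

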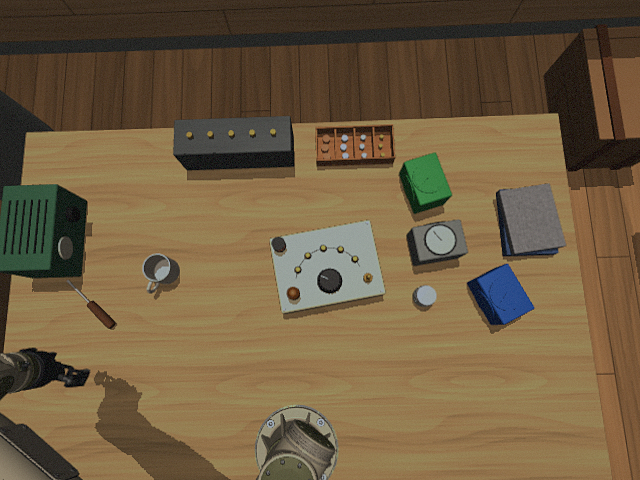

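View pics/side0.png

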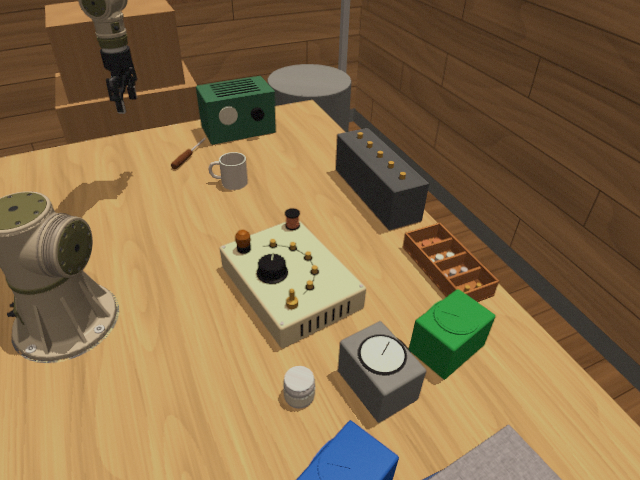

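The brass plug is at top-image (368,278), the right (-y) end, so the order is e→a. The studs are near (355,259), (340,249), (323,248), (307,256) and (298,269). Next I'll measure them precisely.

```bash
cat > h.py <<'E'
from workcell import env, eyes, job
import cv2, numpy as np
def ray(c,px):
    M=c["mtx"];u=cv2.undistortPoints(np.array([[px]],float),M,np.array([c["k1"],0,0,0,0.]))[0,0]
    T=c["camera_from_world"];R=T[:3,:3];o=-R.T@T[:3,3];d=R.T@np.array([u[0],u[1],1]);return o,d/np.linalg.norm(d)
def plane(c,px,z):
    o,d=ray(c,px);return o+d*(z-o[2])/d[2]
def proj(c,p):
    T=c["camera_from_world"];p=np.atleast_2d(p);r,_=cv2.Rodrigues(T[:3,:3])
    return cv2.projectPoints(p.astype(float),r,T[:3,3],c["mtx"],np.array([c["k1"],0,0,0,0.]))[0][:,0]
def brass(f):
    h=cv2.cvtColor(f,cv2.COLOR_RGB2HSV);return cv2.inRange(h,(12,120,110),(30,255,255))
E
python3 - <<'E'
from h import *
for n,(x0,x1,y0,y1),s in(("top",(265,390,215,315),6),("side",(215,370,195,345),4)):
    c=eyes.read_camera(n);f=c["frame"]
    m=brass(f);k,l,st,ce=cv2.connectedComponentsWithStats(m)
    for i in range(1,k):
        if x0<ce[i][0]<x1 and y0<ce[i][1]<y1 and st[i][4]>=6: print(n,ce[i].round(1),st[i],plane(c,ce[i],.086).round(4))
    im=cv2.resize(f[y0:y1,x0:x1],None,fx=s,fy=s,interpolation=cv2.INTER_CUBIC);cv2.imwrite(f"pics/{n}z.png",im[:,:,::-1])
E
```

```text
top [326.1 215.1] [322 214   9   3  12] [ 0.6432 -0.1032  0.086 ]
top [358.3 219.7] [348 217  21   6  34] [ 0.6263 -0.1949  0.086 ]
top [374.4 218.3] [372 217   5   3   7] [ 0.6288 -0.2411  0.086 ]
top [388.9 220.6] [384 217  10   9  26] [ 0.6205 -0.2819  0.086 ]
top [272.6 218.9] [269 218   8   3  16] [0.6373 0.0509 0.086 ]
top [285.8 218.9] [278 218  17   4  28] [0.6358 0.0127 0.086 ]
top [371.7 222.3] [371 220   3   6   7] [ 0.6174 -0.2327  0.086 ]
top [380.4 222.3] [375 221  12   5  24] [ 0.6165 -0.2575  0.086 ]
top [272.4 223.5] [271 222   4   4   8] [0.6237 0.0516 0.086 ]
top [338.2 223.6] [332 222  15   4  21] [ 0.6168 -0.1371  0.086 ]
top [326.4 226.1] [322 225   9   3  13] [ 0.6107 -0.103   0.086 ]
top [322.6 247.4] [321 246   4   4  15] [ 0.5491 -0.0902  0.086 ]
top [340.1 248.5] [338 247   5   4  15] [ 0.5444 -0.1396  0.086 ]
top [307.3 254.7] [306 253   4   5  15] [ 0.5297 -0.0462  0.086 ]
top [354.5 258.1] [353 256   4   5  15] [ 0.5154 -0.179   0.086 ]
top [297.4 268.9] [296 267   4   5  17] [ 0.4901 -0.0175  0.086 ]
top [367.7 276.5] [364 274   8   7  35] [ 0.4623 -0.2
[... 253 characters left out ...]
708 -0.2355  0.086 ]
top [336.2 310.3] [334 309   5   3   6] [ 0.3717 -0.1218  0.086 ]
top [271.5 312.7] [269 312   6   2   6] [0.3708 0.0565 0.086 ]
side [268.1 325. ] [     0    100    640    380 119366] [ 0.3921 -0.2602  0.086 ]
side [272.2 240.7] [270 239   6   4  19] [ 0.488  -0.0218  0.086 ]
side [292.3 243.6] [290 242   6   4  20] [ 0.5279 -0.0505  0.086 ]
side [307.6 253.3] [305 252   6   4  19] [ 0.5478 -0.0958  0.086 ]
side [314.1 267.1] [312 265   6   5  21] [ 0.5428 -0.1439  0.086 ]
side [309.5 282.5] [307 281   6   4  24] [ 0.5142 -0.1842  0.086 ]
side [291.1 290.7] [289 289   5   4  17] [ 0.4687 -0.1912  0.086 ]
side [291.8 300.8] [286 296  12   9  66] [ 0.4591 -0.2186  0.086 ]
```

View pics/topz.png

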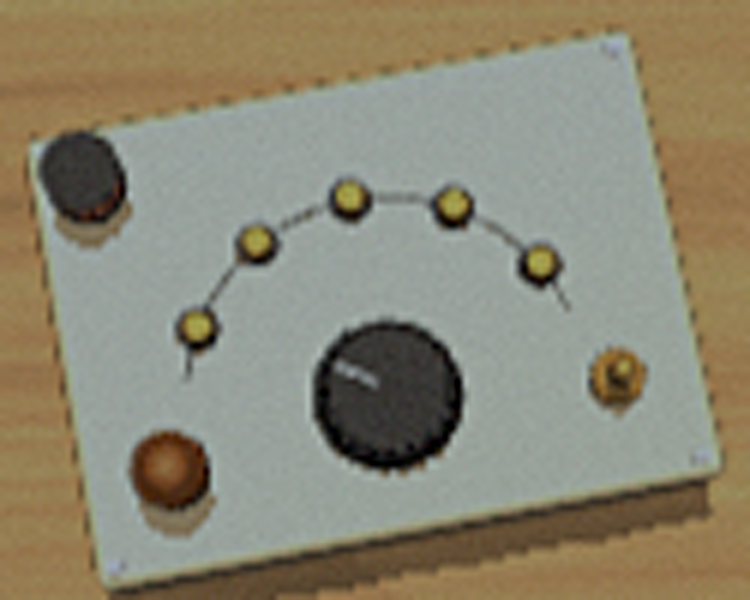

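View pics/sidez.png

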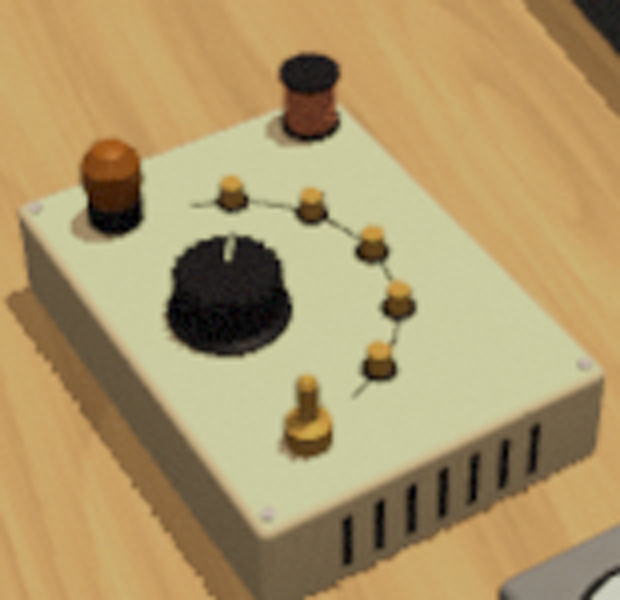

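```bash
cat >> h.py <<'E'
def fit():
    from scipy.optimize import least_squares
    loc=np.array([[-.045+.095*np.cos(t),.095*np.sin(t)] for t in np.radians([60,30,0,-30,-60])])
    top=[(297.4,268.9),(307.3,254.7),(322.6,247.4),(340.1,248.5),(354.5,258.1)]
    side=[(272.2,240.7),(292.3,243.6),(307.6,253.3),(314.1,267.1),(309.5,282.5)]
    return loc,top,side
E
python3 - <<'E'
from h import *
from scipy.optimize import least_squares
loc,top,side=fit()
ct=eyes.read_camera("top");cs=eyes.read_camera("side")
def W(p,z): 
    R=np.array([[np.cos(p[2]),-np.sin(p[2])],[np.sin(p[2]),np.cos(p[2])]]);return np.c_[loc@R.T+p[:2],np.full(5,z)]
for name,ft,fs,zs in(("top",1,0,.085),("side",0,1,.082),("both",1,1,.082)):
    r=least_squares(lambda p:np.r_[ft*(proj(ct,W(p,.085))-top).ravel(),fs*(proj(cs,W(p,zs))-side).ravel()],[.44,-.12,.2])
    print(name,r.x.round(4),np.abs(r.fun).max().round(2));print(W(r.x,.086).round(4))
# free triangulation
for a,b in zip(top,side):
    o1,d1=ray(ct,a);o2,d2=ray(cs,b);t=np.linalg.lstsq(np.c_[d1,-d2],o2-o1,rcond=None)[0];p,q=o1+t[0]*d1,o2+t[1]*d2;print(((p+q)/2).round(4),np.linalg.norm(p-q).round(4))
E
```

```text
top [ 0.5003 -0.0985  0.1569] 0.19
[[ 0.4899 -0.0169  0.086 ]
 [ 0.5297 -0.0458  0.086 ]
 [ 0.5497 -0.0907  0.086 ]
 [ 0.5445 -0.1396  0.086 ]
 [ 0.5156 -0.1794  0.086 ]]
side [ 0.5002 -0.0993  0.1598] 0.16
[[ 0.4896 -0.0177  0.086 ]
 [ 0.5294 -0.0465  0.086 ]
 [ 0.5496 -0.0914  0.086 ]
 [ 0.5446 -0.1403  0.086 ]
 [ 0.5158 -0.1802  0.086 ]]
both [ 0.5003 -0.0989  0.1585] 0.28
[[ 0.4898 -0.0173  0.086 ]
 [ 0.5296 -0.0461  0.086 ]
 [ 0.5497 -0.091   0.086 ]
 [ 0.5446 -0.1399  0.086 ]
 [ 0.5158 -0.1797  0.086 ]]
[ 0.4902 -0.0171  0.0817] 0.001
[ 0.53   -0.0461  0.0821] 0.0006
[ 0.5502 -0.0902  0.0804] 0.0
[ 0.5449 -0.1397  0.0815] 0.0004
[ 0.5163 -0.1793  0.0806] 0.0001
```

{"fn": "move_arm", "kwargs": {
  "commands": [
    [[0.18, -0.48, 0], [0, 0, 0], -1],
    [[0.36, -0.96, 0], [0, 0, 0], -1],
    [[0.36, -0.96, 0], [0, 0, 0], -1],
    [[0.36, -0.96, 0], [0, 0, 0], -1],
    [[0.36, -0.96, 0], [0, 0, 0], -1]
  ]
}}

```text
clock: 0.8
tcp_pos: [0.3228, 0.3399, 0.2503]
orientation: [0.0, 0.23, 0.973, 0.0]
wrist_force: [0.1, -0.2, 0.1]
finger_gap: 0.0121
```

{"fn": "move_arm", "kwargs": {
  "commands": [
    [[0.36, -0.96, 0], [0, 0, 0], -1],
    [[0.36, -0.96, 0], [0, 0, 0], -1],
    [[0.36, -0.96, 0], [0, 0, 0], -1],
    [[0.36, -0.96, 0], [0, 0, 0], -1],
    [[0.36, -0.96, 0], [0, 0, 0], -1]
  ]
}}

```text
clock: 1.3
tcp_pos: [0.3948, 0.1477, 0.2505]
orientation: [0.0, 0.23, 0.973, 0.0]
wrist_force: [1.2, 0.7, 0.4]
finger_gap: -0.0006
```

{"fn": "move_arm", "kwargs": {
  "commands": [
    [[0.36, -0.96, 0], [0, 0, 0], -1],
    [[0.36, -0.96, 0], [0, 0, 0], -1],
    [[0.36, -0.96, 0], [0, 0, 0], -1],
    [[0.36, -0.96, 0], [0, 0, 0], -1],
    [[0.36, -0.96, 0], [0, 0, 0], -1]
  ]
}}

```text
clock: 1.8
tcp_pos: [0.4669, -0.0445, 0.2505]
orientation: [0.0, 0.23, 0.973, 0.0]
wrist_force: [1.2, 0.8, 1.0]
finger_gap: -0.0001
```

{"fn": "move_arm", "kwargs": {
  "commands": [
    [[0.36, -0.96, 0], [0, 0, 0], -1],
    [[0.36, -0.96, 0], [0, 0, 0], -1],
    [[0.18, -0.54, 0], [0, 0, 0], -1],
    [[0, 0, 0], [0, 0, 0], -1],
    [[0, 0, 0], [0, 0, 0], -1]
  ]
}}

```text
clock: 2.3
tcp_pos: [0.5022, -0.1413, 0.25]
orientation: [-0.001, 0.231, 0.973, 0.0]
wrist_force: [-0.2, -0.2, -0.2]
finger_gap: 0.0002
```

{"fn": "move_arm", "kwargs": {
  "commands": [
    [[0.345, -0.97, 0], [0, 0, 0], -1],
    [[0, 0, -0.9], [0, 0, 0], -1],
    [[0, 0, -0.9], [0, 0, 0], -1],
    [[0, 0, -0.9], [0, 0, 0], -1],
    [[0, 0, -0.4], [0, 0, 0], -1]
  ]
}}

```text
clock: 2.8
tcp_pos: [0.5141, -0.1774, 0.1232]
orientation: [-0.002, 0.229, 0.973, 0.001]
wrist_force: [-0.2, 0.2, 0.4]
finger_gap: -0.0002
```

{"fn": "move_arm", "kwargs": {
  "commands": [
    [[0, 0, -0.2], [0, 0, 0], -1],
    [[0, 0, 0], [0, 0, 0], -1],
    [[0, 0, 0], [0, 0, 0], -1]
  ]
}}

```text
clock: 3.1
tcp_pos: [0.517, -0.1796, 0.1195]
orientation: [0.001, 0.23, 0.973, -0.0]
wrist_force: [0.5, -0.1, 0.1]
finger_gap: -0.0002
```

```bash
cat > snap.py <<'E'
import sys
from h import *
s=env.get_state();print(s["clock"],s["tcp_pos"].round(4),s["wrist_force"].round(2))
out=[]
for n,(x0,x1,y0,y1) in(("top",(265,390,215,315)),("side",(215,340,195,320))):
    f=eyes.read_camera(n)["frame"]
    out.append(cv2.resize(f[y0:y1,x0:x1],(400,int((y1-y0)*3.2)),interpolation=cv2.INTER_CUBIC))
H=max(o.shape[0] for o in out);out=[cv2.copyMakeBorder(o,0,H-o.shape[0],0,0,cv2.BORDER_CONSTANT) for o in out]
cv2.imwrite(sys.argv[1],np.hstack(out)[:,:,::-1])
E
python3 snap.py pics/e0.png
```

```text
3.1 [ 0.517  -0.1796  0.1195] [ 0.49 -0.12  0.15]
```

View pics/e0.png

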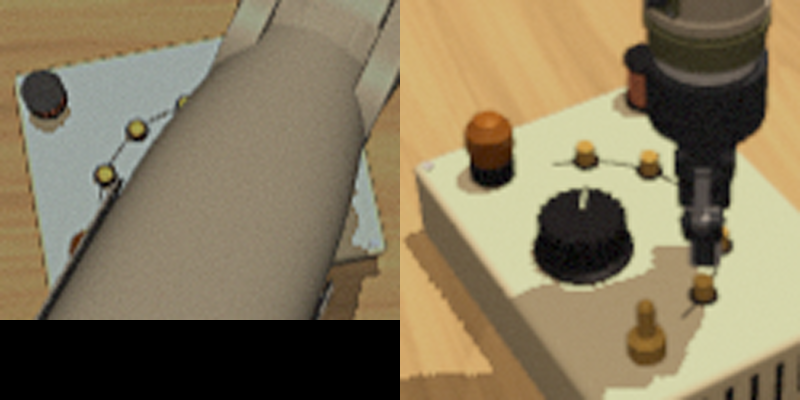

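Side view: the closed fingertips at (705,262) stand just above stud_e at (703,285), about 14 mm clear. I'll go down in small steps.

{"fn": "move_arm", "kwargs": {
  "commands": [
    [[0, 0, -0.15], [0, 0, 0], -1],
    [[0, 0, -0.15], [0, 0, 0], -1],
    [[0, 0, 0], [0, 0, 0], -1]
  ]
}}

```text
clock: 3.5
tcp_pos: [0.5158, -0.1798, 0.1054]
orientation: [-0.001, 0.23, 0.973, 0.0]
wrist_force: [-0.4, -0.8, 0.3]
finger_gap: 0.0001
```

{"fn": "move_arm", "kwargs": {
  "commands": [
    [[0, 0, -0.05], [0, 0, 0], -1],
    [[0, 0, -0.05], [0, 0, 0], -1],
    [[0, 0, 0], [0, 0, 0], -1],
    [[0, 0, 0], [0, 0, 0], -1]
  ]
}}

```text
clock: 3.9
tcp_pos: [0.5162, -0.18, 0.1024]
orientation: [-0.0, 0.23, 0.973, 0.0]
wrist_force: [-1.3, 0.4, 1.5]
finger_gap: -0.0005
```

{"fn": "move_arm", "kwargs": {
  "commands": [
    [[0, 0, -0.08], [0, 0, 0], -1],
    [[0, 0, 0], [0, 0, 0], -1],
    [[0, 0, 0], [0, 0, 0], -1]
  ]
}}

```text
clock: 4.2
tcp_pos: [0.5165, -0.18, 0.0993]
orientation: [0.0, 0.23, 0.973, -0.0]
wrist_force: [-1.8, 0.6, 3.6]
finger_gap: -0.0002
```

```bash
python3 snap.py pics/e1.png; python3 -c "
from h import *
s=env.get_state();print(s['tcp_pos'],s['wrist_force'])"
```

```text
4.2 [ 0.5165 -0.18    0.0993] [-1.85  0.59  3.62]
[ 0.51646594 -0.18004536  0.09930672] [-1.20157359  0.74096487  3.63959834]
```

View pics/e1.png

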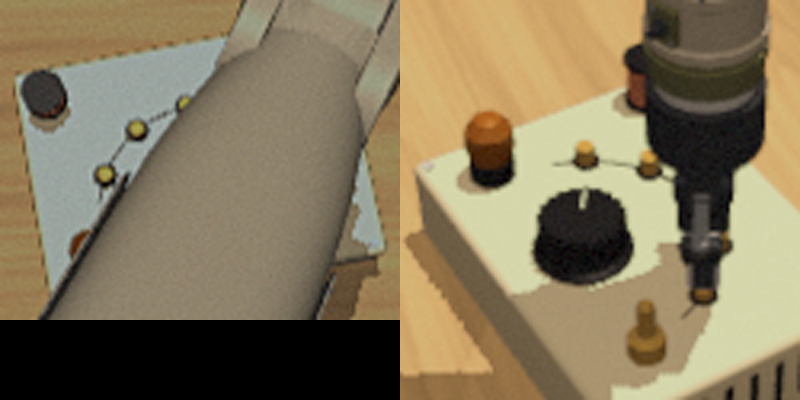

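The stud_e dip is visible: the brass at side (703,292) is shortened, and 3.6 N corresponds to a dip of about 5 mm. I'll release it, check, then travel to d.

{"fn": "move_arm", "kwargs": {
  "commands": [
    [[0, 0, 0.15], [0, 0, 0], -1],
    [[0, 0, 0.2], [0, 0, 0], -1],
    [[0, 0, 0], [0, 0, 0], -1],
    [[0, 0, 0], [0, 0, 0], -1]
  ]
}}

```text
clock: 4.7
tcp_pos: [0.5166, -0.18, 0.1134]
orientation: [0.0, 0.23, 0.973, 0.0]
wrist_force: [0.2, 0.7, 0.9]
finger_gap: -0.0003
```

```bash
python3 snap.py pics/e2.png
```

```text
4.7 [ 0.5166 -0.18    0.1134] [0.18 0.74 0.86]
```

View pics/e2.png

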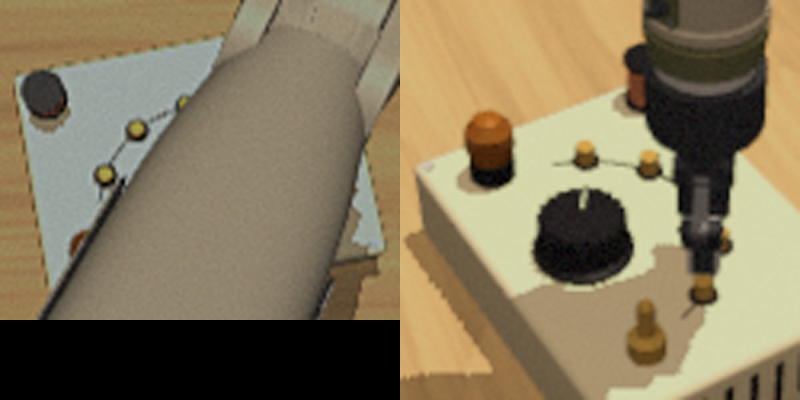

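{"fn": "move_arm", "kwargs": {
  "commands": [
    [[0.215, 0.225, 0], [0, 0, 0], -1],
    [[0.215, 0.225, 0], [0, 0, 0], -1],
    [[0.145, 0.27, 0], [0, 0, 0], -1],
    [[0.145, 0.27, 0], [0, 0, 0], -1],
    [[0, 0, 0], [0, 0, 0], -1]
  ]
}}

```text
clock: 5.3
tcp_pos: [0.5459, -0.1384, 0.113]
orientation: [-0.0, 0.229, 0.973, 0.0]
wrist_force: [-0.8, 0.2, -0.3]
finger_gap: 0.0002
```

{"fn": "move_arm", "kwargs": {
  "commands": [
    [[0, 0, 0], [0, 0, 0], -1],
    [[0, 0, 0], [0, 0, 0], -1]
  ]
}}

```text
clock: 5.5
tcp_pos: [0.545, -0.1404, 0.1131]
orientation: [-0.0, 0.23, 0.973, -0.0]
wrist_force: [-0.3, -0.1, 0.2]
finger_gap: -0.0005
```

Stud_e has sprung back to full height at side (703,285). The fingers are now over d, so I'll press it.

{"fn": "move_arm", "kwargs": {
  "commands": [
    [[0, 0, -0.15], [0, 0, 0], -1],
    [[0, 0, -0.1], [0, 0, 0], -1],
    [[0, 0, -0.1], [0, 0, 0], -1],
    [[0, 0, 0], [0, 0, 0], -1],
    [[0, 0, 0], [0, 0, 0], -1]
  ]
}}

```text
clock: 6.0
tcp_pos: [0.5452, -0.1408, 0.0994]
orientation: [0.0, 0.23, 0.973, -0.0]
wrist_force: [-0.4, -0.8, 3.7]
finger_gap: -0.0001
```

```bash
python3 snap.py pics/d1.png
```

```text
6.0 [ 0.5452 -0.1408  0.0994] [-0.38 -0.83  3.71]
```

View pics/d1.png

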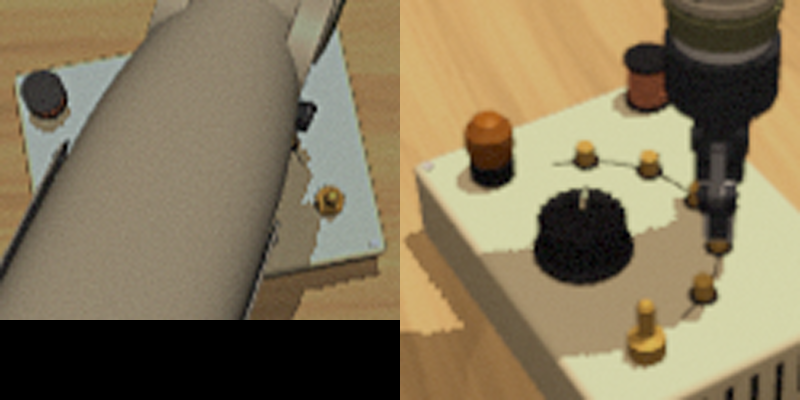

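Stud_d at side (719,243) is dipped (3.7 N, about 5 mm) and e is up. I'll release d, travel to c and press.

{"fn": "move_arm", "kwargs": {
  "commands": [
    [[0, 0, 0.15], [0, 0, 0], -1],
    [[0, 0, 0.2], [0, 0, 0], -1],
    [[0, 0, 0], [0, 0, 0], -1],
    [[0, 0, 0], [0, 0, 0], -1],
    [[0, 0, 0], [0, 0, 0], -1]
  ]
}}

```text
clock: 6.6
tcp_pos: [0.5449, -0.1401, 0.1129]
orientation: [-0.0, 0.23, 0.973, 0.0]
wrist_force: [-0.0, -0.2, 0.5]
finger_gap: 0.0001
```

{"fn": "move_arm", "kwargs": {
  "commands": [
    [[0.07, 0.305, 0], [0, 0, 0], -1],
    [[0.07, 0.305, 0], [0, 0, 0], -1],
    [[-0.01, 0.31, 0], [0, 0, 0], -1],
    [[-0.01, 0.31, 0], [0, 0, 0], -1],
    [[0, 0, 0], [0, 0, 0], -1]
  ]
}}

```text
clock: 7.1
tcp_pos: [0.5496, -0.0889, 0.113]
orientation: [-0.0, 0.229, 0.973, 0.0]
wrist_force: [0.1, 0.3, 0.8]
finger_gap: -0.0
```

{"fn": "move_arm", "kwargs": {
  "commands": [
    [[0, 0, 0], [0, 0, 0], -1],
    [[0, 0, 0], [0, 0, 0], -1]
  ]
}}

```text
clock: 7.3
tcp_pos: [0.5501, -0.0913, 0.1132]
orientation: [0.0, 0.23, 0.973, -0.0]
wrist_force: [-0.1, 0.6, 0.3]
finger_gap: -0.0002
```

{"fn": "move_arm", "kwargs": {
  "commands": [
    [[0, 0, -0.15], [0, 0, 0], -1],
    [[0, 0, -0.1], [0, 0, 0], -1],
    [[0, 0, -0.1], [0, 0, 0], -1],
    [[0, 0, 0], [0, 0, 0], -1],
    [[0, 0, 0], [0, 0, 0], -1]
  ]
}}

```text
clock: 7.8
tcp_pos: [0.5501, -0.0916, 0.0994]
orientation: [0.0, 0.231, 0.973, -0.0]
wrist_force: [-1.3, -1.5, 3.8]
finger_gap: 0.0001
```

```bash
python3 snap.py pics/c1.png
```

```text
7.8 [ 0.5501 -0.0916  0.0994] [-1.27 -1.47  3.82]
```

View pics/c1.png

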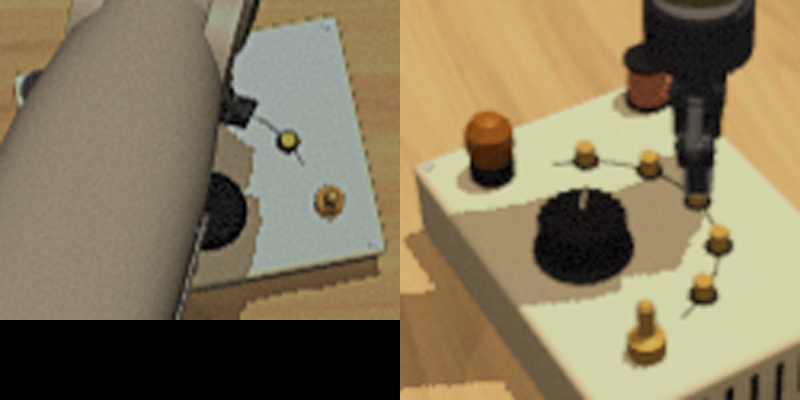

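Stud_c at side (697,199) is dipped, and d and e are up. Next is b.

{"fn": "move_arm", "kwargs": {
  "commands": [
    [[0, 0, 0.15], [0, 0, 0], -1],
    [[0, 0, 0.2], [0, 0, 0], -1],
    [[0, 0, 0], [0, 0, 0], -1],
    [[0, 0, 0], [0, 0, 0], -1],
    [[0, 0, 0], [0, 0, 0], -1]
  ]
}}

```text
clock: 8.4
tcp_pos: [0.5496, -0.0909, 0.1128]
orientation: [-0.0, 0.23, 0.973, 0.0]
wrist_force: [-0.0, -0.3, 0.0]
finger_gap: 0.0003
```

{"fn": "move_arm", "kwargs": {
  "commands": [
    [[-0.09, 0.3, 0], [0, 0, 0], -1],
    [[-0.1, 0.3, 0], [0, 0, 0], -1],
    [[-0.16, 0.265, 0], [0, 0, 0], -1],
    [[-0.16, 0.265, 0], [0, 0, 0], -1],
    [[0, 0, 0], [0, 0, 0], -1]
  ]
}}

```text
clock: 8.9
tcp_pos: [0.528, -0.044, 0.113]
orientation: [-0.001, 0.229, 0.973, 0.0]
wrist_force: [-0.2, 0.2, 0.4]
finger_gap: -0.0001
```

{"fn": "move_arm", "kwargs": {
  "commands": [
    [[0, 0, 0], [0, 0, 0], -1],
    [[0, 0, 0], [0, 0, 0], -1]
  ]
}}

```text
clock: 9.1
tcp_pos: [0.5299, -0.0462, 0.1133]
orientation: [0.0, 0.23, 0.973, -0.0]
wrist_force: [-0.5, 0.7, -0.8]
finger_gap: -0.0001
```

{"fn": "move_arm", "kwargs": {
  "commands": [
    [[0, 0, -0.15], [0, 0, 0], -1],
    [[0, 0, -0.1], [0, 0, 0], -1],
    [[0, 0, -0.1], [0, 0, 0], -1],
    [[0, 0, 0], [0, 0, 0], -1],
    [[0, 0, 0], [0, 0, 0], -1]
  ]
}}

```text
clock: 9.6
tcp_pos: [0.5299, -0.0464, 0.0993]
orientation: [0.0, 0.23, 0.973, -0.0]
wrist_force: [1.4, -0.9, 3.5]
finger_gap: -0.0001
```

```bash
python3 snap.py pics/b1.png
```

```text
9.6 [ 0.5299 -0.0464  0.0993] [ 1.42 -0.87  3.52]
```

View pics/b1.png

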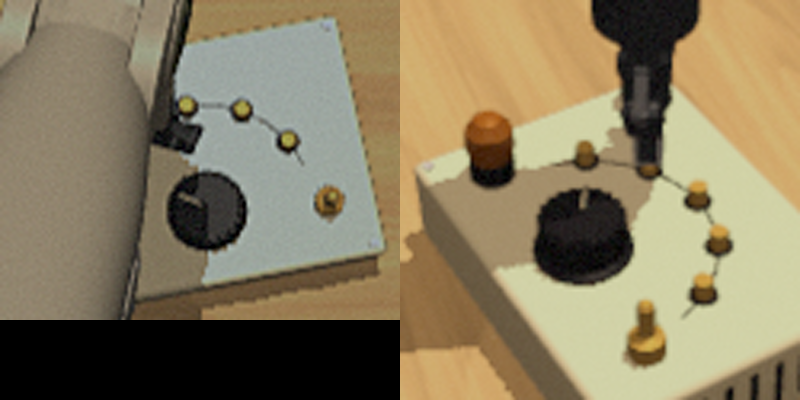

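Stud_b at side (649,168) is dipped, and c, d and e are up. The last stud is a.

{"fn": "move_arm", "kwargs": {
  "commands": [
    [[0, 0, 0.15], [0, 0, 0], -1],
    [[0, 0, 0.2], [0, 0, 0], -1],
    [[0, 0, 0], [0, 0, 0], -1],
    [[0, 0, 0], [0, 0, 0], -1],
    [[0, 0, 0], [0, 0, 0], -1]
  ]
}}

```text
clock: 10.2
tcp_pos: [0.5291, -0.0458, 0.1128]
orientation: [-0.0, 0.23, 0.973, 0.0]
wrist_force: [0.1, 0.0, -0.5]
finger_gap: 0.0
```

{"fn": "move_arm", "kwargs": {
  "commands": [
    [[-0.23, 0.215, 0], [0, 0, 0], -1],
    [[-0.23, 0.215, 0], [0, 0, 0], -1],
    [[-0.27, 0.15, 0], [0, 0, 0], -1],
    [[-0.27, 0.15, 0], [0, 0, 0], -1],
    [[0, 0, 0], [0, 0, 0], -1]
  ]
}}

```text
clock: 10.7
tcp_pos: [0.4872, -0.0156, 0.113]
orientation: [-0.001, 0.23, 0.973, 0.0]
wrist_force: [0.5, 0.4, 0.1]
finger_gap: -0.0
```

{"fn": "move_arm", "kwargs": {
  "commands": [
    [[0, 0, 0], [0, 0, 0], -1],
    [[0, 0, 0], [0, 0, 0], -1]
  ]
}}

```text
clock: 10.9
tcp_pos: [0.4901, -0.017, 0.1134]
orientation: [0.001, 0.23, 0.973, 0.0]
wrist_force: [-0.1, -0.4, -0.1]
finger_gap: -0.0001
```

{"fn": "move_arm", "kwargs": {
  "commands": [
    [[0, 0, -0.15], [0, 0, 0], -1],
    [[0, 0, -0.1], [0, 0, 0], -1],
    [[0, 0, -0.1], [0, 0, 0], -1],
    [[0, 0, 0], [0, 0, 0], -1],
    [[0, 0, 0], [0, 0, 0], -1]
  ]
}}

```text
clock: 11.4
tcp_pos: [0.4901, -0.017, 0.0993]
orientation: [0.0, 0.23, 0.973, -0.0]
wrist_force: [0.9, -0.4, 4.6]
finger_gap: -0.0003
```

```bash
python3 snap.py pics/a1.png
```

```text
11.4 [ 0.4901 -0.017   0.0993] [ 0.94 -0.36  4.56]
```

View pics/a1.png

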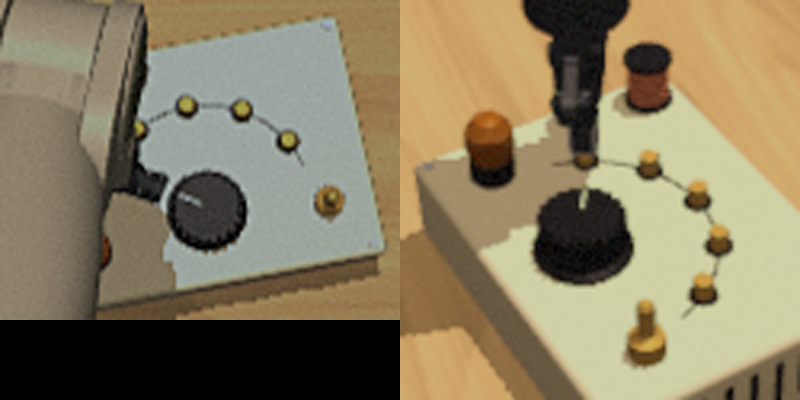

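Stud_a at side (586,160) is dipped and the others are up. I'll release it and rise clear, straight up first and then sideways at height.

{"fn": "move_arm", "kwargs": {
  "commands": [
    [[0, 0, 0.15], [0, 0, 0], -1],
    [[0, 0, 0.2], [0, 0, 0], -1],
    [[0, 0, 0], [0, 0, 0], -1],
    [[0, 0, 0], [0, 0, 0], -1],
    [[0, 0, 0], [0, 0, 0], -1]
  ]
}}

```text
clock: 12.0
tcp_pos: [0.4891, -0.0166, 0.1128]
orientation: [-0.0, 0.23, 0.973, 0.0]
wrist_force: [-0.2, 0.0, -0.7]
finger_gap: 0.0
```

{"fn": "move_arm", "kwargs": {
  "commands": [
    [[0, 0, 0.5], [0, 0, 0], -1],
    [[0, 0, 0.9], [0, 0, 0], -1],
    [[0, 0, 0.9], [0, 0, 0], -1],
    [[0, 0, 0.9], [0, 0, 0], -1],
    [[0, 0, 0.3], [0, 0, 0], -1]
  ]
}}

```text
clock: 12.5
tcp_pos: [0.4909, -0.017, 0.2566]
orientation: [0.003, 0.23, 0.973, 0.0]
wrist_force: [-0.2, -0.3, 0.2]
finger_gap: 0.0004
```

{"fn": "move_arm", "kwargs": {
  "commands": [
    [[-0.3, 0.6, 0], [0, 0, 0], -1],
    [[-0.3, 0.9, 0], [0, 0, 0], -1],
    [[-0.3, 0.9, 0], [0, 0, 0], -1],
    [[-0.3, 0.9, 0], [0, 0, 0], -1],
    [[-0.3, 0.9, 0], [0, 0, 0], -1]
  ]
}}

```text
clock: 13.0
tcp_pos: [0.4284, 0.1524, 0.2521]
orientation: [-0.001, 0.231, 0.973, -0.0]
wrist_force: [1.4, 0.4, 1.2]
finger_gap: -0.0001
```

{"fn": "move_arm", "kwargs": {
  "commands": [
    [[-0.3, 0.9, 0], [0, 0, 0], -1],
    [[-0.2, 0.6, 0], [0, 0, 0], -1],
    [[-0.1, 0.3, 0], [0, 0, 0], -1],
    [[0, 0, 0], [0, 0, 0], -1],
    [[0, 0, 0], [0, 0, 0], -1]
  ]
}}

```text
clock: 13.5
tcp_pos: [0.4056, 0.2227, 0.2526]
orientation: [-0.0, 0.23, 0.973, -0.0]
wrist_force: [0.3, 0.6, 0.0]
finger_gap: -0.0002
```

```bash
python3 snap.py pics/end.png
python3 - <<'E'
from h import *
for n,(x0,x1,y0,y1) in(("top",(265,390,240,300)),("side",(215,340,195,310))):
    f=eyes.read_camera(n)["frame"];k,l,st,ce=cv2.connectedComponentsWithStats(brass(f))
    for i in range(1,k):
        if x0<ce[i][0]<x1 and y0<ce[i][1]<y1 and 12<=st[i][4]<100: print(n,ce[i].round(1),st[i][4])
E
```

```text
13.5 [0.4056 0.2227 0.2526] [0.33 0.65 0.  ]
top [322.8 247.4] 16
top [340.1 248.5] 15
top [307.3 254.7] 15
top [354.6 258. ] 15
top [297.3 268.9] 18
top [367.8 276.5] 36
top [273.3 289.1] 19
top [292.1 292.1] 35
top [272.7 298.5] 46
side [272.2 240.7] 19
side [292.3 243.6] 20
side [307.6 253.3] 19
side [314.1 267.1] 21
side [309.5 282.4] 25
side [291.1 290.7] 17
side [291.7 300.8] 68
```

View pics/end.png

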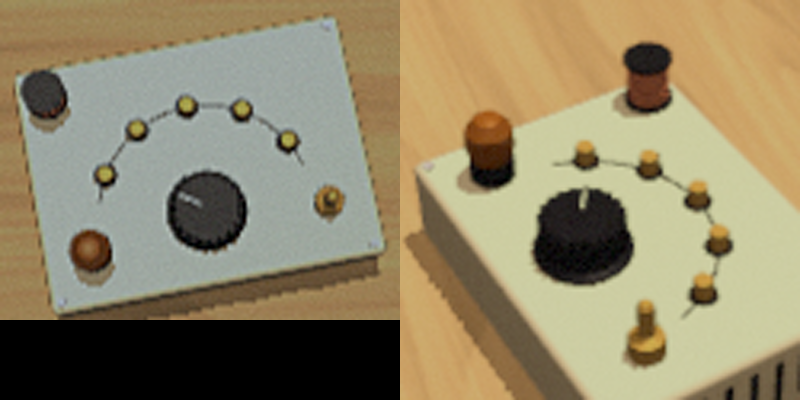

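All the studs are up, and the plug, valve, coil and knob are at their original pixels. The hand is clear.

```bash
python3 -c "
from workcell import job
print(job.hand_in())"
```

```text
the job is handed in; nothing more can be done
None
```

I touched all five studs in turn with the closed fingertips, starting at the plug end: e, d, c, b, a. Then I lifted the hand clear and handed in the job at about 13.5 s.

- **Dips:** Each stud dipped about 5–6 mm of its 12 mm travel, with 3.5–4.6 N at the wrist, so none reached its stop. Stud a read highest, at 4.6 N.
- **Springing back:** I lifted about 8 mm above each stud before going on. Later pictures showed every stud up again.
- **Travel:** Between studs I followed the arc with the fingertips about 8 mm above the stud tops.
- **Last checks:** The last pictures show all five studs up, within 0.3 px of where they started. By eye or measurement, the plug, valve, coil and knob mark had not moved. The hand was about 0.25 m above the table, beside the radio, touching nothing. I did not check the mug, tin or meter again.
- **Failed or disagreeing checks:** None. The wrist force readings carry about 1 N of noise, so the dip depths come mainly from fingertip height.

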